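# Load salvaged parts into a tin and put its lid on

## Task

Put the three salvaged parts (the disk drive leaning in the sloped rest, the finned heatsink and the transformer) into the open round tin, in any order, lowering each one in rather than dropping it. Then set the loose lid on the tin so that it sits fully down and level all round, and let go. Leave the tin standing where it is and do not disturb the other things on the bench.

Things in the scene. Friction and masses are not known exactly. Their poses are not given: they have to be found in the camera images.
- tin: Open round steel tin, loose on the bench, 0.6 kg, outside diameter 200 mm, height 85 mm, wall 4 mm, floor 4 mm. Origin at the centre of its underside, z up.
- tin_rim (a point): Centre of the tin's mouth, at rim height (85 mm above its underside).
- lid: Round steel lid, about 0.25 kg, lying loose on the bench skirt down. Outside diameter 216 mm, plate 4 mm thick, skirt 12 mm deep, 208 mm inside diameter (about 3 mm play all round outside the tin). Origin at the centre of the plate's underside, the face that rests on the rim (12 mm above the bench at the start). z up. Black knob in the middle, 31 mm diameter, from 4 to 40 mm above the origin.
- lid_knob (a point): Point on the knob's axis at a good gripping height, 27 mm above the lid's origin (13 mm below the knob's top).
- drive: Disk drive, a metal slab 15 mm thick (own x), 100 mm wide (own y), 70 mm high (own z, up the slope), 0.2 kg. Origin at its centre. It stands in the sloped rest, top leaning 35 degrees from vertical towards the rest's -x: grip it over its 15 mm thickness with the tool along the slope and draw it out along its own z. Its upper 35 mm is free on both faces over the middle 70 mm of its width.
- rest: Black sloped drive rest, fixed. Base 118 mm wide (own y), from 80 mm behind (-x) to 40 mm ahead of its origin, 8 mm thick; origin on the bench under the drive's lower edge, which sits 42 mm up. A lip holds the lower 14 mm of the drive's upper (+x) face, guides its sides; two ribs 14 mm wide, 84 mm apart between centres, carry its under face up to 54 of its 70 mm.
- heatsink: Finned aluminium heatsink, a block 70 mm long (own x, along the fins), 44 mm wide (own y), 38 mm high, fins up, about 0.2 kg. Origin at the centre of its underside.
- heatsink_center (a point): Middle of the heatsink, 19 mm above its underside.
- transformer: Mains transformer: dark steel core 66 mm long (own x), 30 mm wide, 55 mm high, with a copper coil (44 mm along x, 46 mm over own y, from 9 to 46 mm up) through it; about 0.45 kg. Origin at the centre of its underside.
- transformer_center (a point): Middle of the transformer, 27.5 mm above its underside.
- screwdriver: Bystander: screwdriver lying on the bench, about 200 mm long along own x, on the robot's right; leave alone.
- spool: Bystander: steel-coloured solder spool, 52 mm diameter, 42 mm high, upright; origin at its underside.
- flux: Bystander: white bottle, 38 mm diameter, 85 mm high, standing near the robot; origin at its underside.
- multimeter: Bystander: green and black multimeter lying face up, 80 x 155 x 37 mm; origin at its underside.
- mug: Bystander: white mug, 80 mm diameter, 90 mm high; origin at its underside.
- brush: Bystander: brush lying on the bench beyond the rest, long side along own x.
There are look-alikes about, which are no part of the job. Leave any green look-alike of the heatsink alone.

How it is judged:
By the outcome, as a careful person would: the job done as asked, in the order asked, and still so for the second after the job is handed in, with the robot touching nothing.
It also fails if it takes over 72 s, if anything falls off the work surface, if the arm or the gripper's body presses on something with over 40 N, if the wrist force passes 120 N, or if a joint passes its speed limit or range.

## Robot

A 6-joint arm with a two-finger parallel gripper is mounted at the origin on the work surface. World frame = base frame: x ahead of the robot, y to its left, z up, the work surface at z = 0. Lengths are in mm, angles in rad, forces in N, time in s.
With the tool pointing down it reaches from about 400 to 925 mm from the base axis. Payload 3.4 kg.
Tool frame: the origin (TCP) lies between the finger pads; the fingertips stand 8 mm ahead of it and the grasp point (between the pads) lies 11 mm behind it (manip.finger_overhang is the distance from the TCP to the fingertips, in mm); z points along the fingers, y is the line along which they close (so a half turn about z gives the same grasp; the last joint's range is limited). The gripper opens to 85 mm and grips with 20 to 120 N. Pads are 22 mm wide; open, the fingers measure 114 mm over their backs; the gripper's body (76 mm by 85 mm) begins 54 mm behind the grasp point. The pads swing forward as they close: fully open they stand 13 mm farther back than shut.
Start: joints at [-1.419, 0.307, 1.506, -0, 1.328, -0.073], TCP at [128.149, -560.544, 239.305] pointing down, gripper open.
Joint ranges: [-3.12, 3.12], [-1.05, 2.28], [0.14, 2.33], [-1.42, 4.57], [0.1, 2.73], [-2.68, 2.68]. Speed limits (rad/s): [2.57, 2.57, 3.14, 3.14, 3.14, 3.14].

## Interface

Orientations are given as a unit quaternion [w, x, y, z].
In Python, from bench import manip gives the robot as it stands. The module is installed in compiled form; this text tells all that it offers. Calls block until the motion is done:
- manip.move_to(position, orientation): joint-space move of the TCP to a pose.
- manip.movel(position, vel=150, attitude=None, contact_N=None): straight line of the TCP; attitude=None keeps the orientation; vel is the mean speed in mm/s. With contact_N (N) it stops when the force on the tool has changed by that much, and returns True; else False.
- manip.set_joints(angles): joint-space move.
- manip.move_gripper(opening): finger opening in mm; the grip force is fixed at half the most; returns when the fingers have stopped.
- manip.hold(seconds).
- manip.solve_ik(position, orientation): joint angles nearest the present ones, or None.
- manip.grab_frame(name): name is "side" or "top"; returns a dict with "image" (400x640x3 uint8, red, green, blue), "K" (3x3 intrinsics, pixels), "rvec" (rotation vector, rad) and "tvec" (3), from world to camera coordinates, as OpenCV has them. Camera axes: x right, y down, z forward; pixel columns grow to the right and rows downward; lengths in mm; the calibration is good to about 2 mm. A picture is of the moment at which its call begins. There is no depth.
A pose or a line that the arm cannot do raises manip.MotionError and nothing moves.
- manip.job_done(): hands the job in; it is judged then, once.
Trained networks look in a picture, given as the dict that the camera call returned (one of the last four; its "shot" number tells which), for a name from the list of things; names that differ only in an ending like _2 or _b are one class to them, and where a whole thing is asked for, a point or a joint stands for the part that bears it (a point fixed in the world has none). Each returns a list of dicts, best first, with "conf" (0 to 1); they miss things now and then, are a little off and sometimes report something else, mostly with a low value. They report only what shows in the picture. A call takes as long as a camera call. They do not tell look-alikes from the thing itself.
- manip.masks_of(label, picture): "mask" (400x640 bool, what is visible of it) and "position" ([column, row] in pixels, amid what is visible of it).
- manip.spot_point(label, picture): "position" ([column, row] in pixels: a listed point, or the origin of a listed thing).
Readings, each from a call of its own:
- manip.read_clock(): time.
- manip.read_joint_pos(): joint angles.
- manip.read_qvel(): joint speeds.
- manip.read_effort(): joint torques, N m.
- manip.read_tool_pos(): TCP position.
- manip.read_orientation(): TCP orientation.
- manip.read_ft_force(): force on the tool from outside, world axes, zero at the start.
- manip.read_torque(): the same for the moment, N m.
- manip.read_finger_gap(): finger opening in mm.
- manip.read_grasp_force(): force on a finger pad.
Only numpy, scipy, OpenCV 4.12 (cv2) and the standard library are available. Lean on these libraries where they do the work, as an engineer would, in place of code of your own. Each camera call takes 0.05 s, during which the arm holds its last target. There are 200 camera calls.

## Working session

There is one attempt and no reset: what is moved stays moved. The work goes in short steps, each a Python script; the robot and the scene stay as the last script left them, time stands still between calls to the robot, and variables do not carry over. Pictures are saved under pics/ and viewed, at most 10 in all, crops included, and the job is handed in when it is done.

```bash
mkdir -p pics
cat > h.py <<'E'
import numpy as np, cv2
from bench import manip
def cam(f):
    R=cv2.Rodrigues(np.array(f["rvec"],float))[0]; t=np.array(f["tvec"],float).ravel(); return np.array(f["K"],float),R,t
def ray(f,px):
    K,R,t=cam(f); d=R.T@np.linalg.inv(K)@np.array([px[0],px[1],1.]); return -R.T@t,d/np.linalg.norm(d)
def atz(f,px,z):
    c,d=ray(f,px); return c+d*(z-c[2])/d[2]
def tri(obs):
    A=np.zeros((3,3));b=np.zeros(3)
    for f,p in obs:
        c,d=ray(f,p);M=np.eye(3)-np.outer(d,d);A+=M;b+=M@c
    return np.linalg.solve(A,b)
def proj(f,P):
    K,R,t=cam(f); q=(K@(R@np.atleast_2d(P).T+t[:,None])).T; return q[:,:2]/q[:,2:]
def save(f,n,crop=None,s=1):
    im=f["image"][...,::-1]
    if crop: im=im[crop[1]:crop[3],crop[0]:crop[2]]
    cv2.imwrite("pics/"+n,cv2.resize(im,None,fx=s,fy=s,interpolation=cv2.INTER_CUBIC))
E
python3 - <<'E'
from h import *
np.set_printoptions(precision=1,suppress=True)
S=manip.grab_frame("side");T=manip.grab_frame("top")
save(S,"s0.png",s=1.25);save(T,"t0.png",s=1.25)
for n,f in(("S",S),("T",T)):
    K,R,t=cam(f);print(n,"cam",-R.T@t,"fwd",R[2],"f",K[0,0])
    for l in ["tin","tin_rim","lid","lid_knob","drive","rest","heatsink","heatsink_center","transformer","transformer_center","spool","flux","multimeter","mug"]:
        print(l,[(np.round(d["position"]),round(d["conf"],2)) for d in manip.spot_point(l,f)][:4])
print(manip.read_clock())
E
```

```text
S cam [ 222.4  823.8 1127.1] fwd [ 0.2 -0.6 -0.8] f 516.4568511196069
tin [(array([335., 238.]), 0.62)]
tin_rim [(array([337., 222.]), 0.69)]
lid [(array([262., 329.]), 0.66), (array([265., 325.]), 0.17)]
lid_knob [(array([264., 326.]), 0.93)]
drive [(array([315., 134.]), 0.57), (array([351., 177.]), 0.23)]
rest [(array([314., 151.]), 0.89), (array([378., 144.]), 0.25)]
heatsink [(array([355., 128.]), 0.86), (array([380., 146.]), 0.85), (array([410., 152.]), 0.83), (array([229., 261.]), 0.34)]
heatsink_center [(array([416., 146.]), 0.89), (array([358., 124.]), 0.86), (array([377., 142.]), 0.71)]
transformer [(array([351., 180.]), 0.79)]
transformer_center [(array([354., 172.]), 0.77)]
spool [(array([228., 263.]), 0.66)]
flux [(array([368., 298.]), 0.65)]
multimeter [(array([235., 212.]), 0.81)]
mug [(array([315., 121.]), 0.91)]
T cam [ 452.5  -29.4 1100. ] fwd [ 0.1 -0.  -1. ] f 404.8040891688413
tin [(array([294., 230.]), 0.56)]
tin_rim [(array([294., 227.]), 0.58)]
lid [(array([172., 201.]), 0.8)]
lid_knob [(array([173., 207.]), 0.58)]
drive [(array([413., 162.]), 0.88), (array([403., 272.]), 0.37)]
rest [(array([407., 161.]), 0.92)]
heatsink [(array([458., 196.]), 0.98), (array([431., 232.]), 0.68), (array([447., 272.]), 0.63)]
heatsink_center [(array([461., 197.]), 0.82), (array([436., 231.]), 0.7), (array([446., 276.]), 0.67)]
transformer [(array([378., 217.]), 0.65)]
transformer_center [(array([380., 216.]), 0.96)]
spool [(array([233., 141.]), 0.86), (array([435., 231.]), 0.56)]
flux [(array([238., 274.]), 0.62)]
multimeter [(array([291., 120.]), 0.93), (array([416., 161.]), 0.44)]
mug [(array([452., 150.]), 0.94)]
1.5
```

View pics/s0.png

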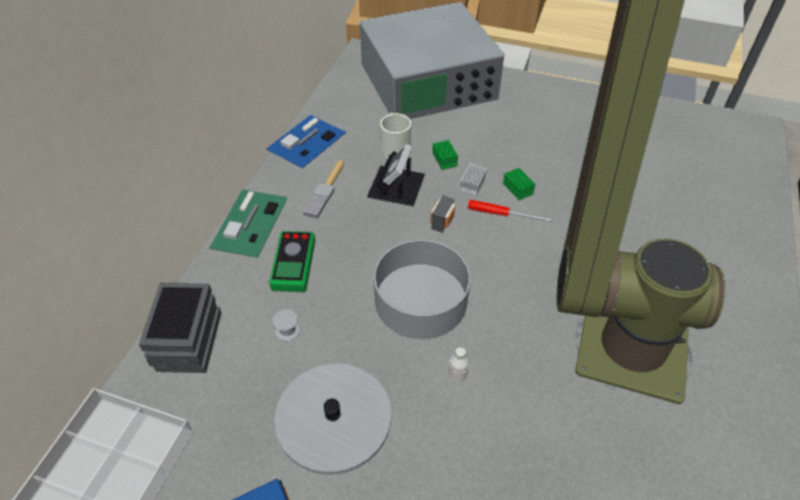

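View pics/t0.png

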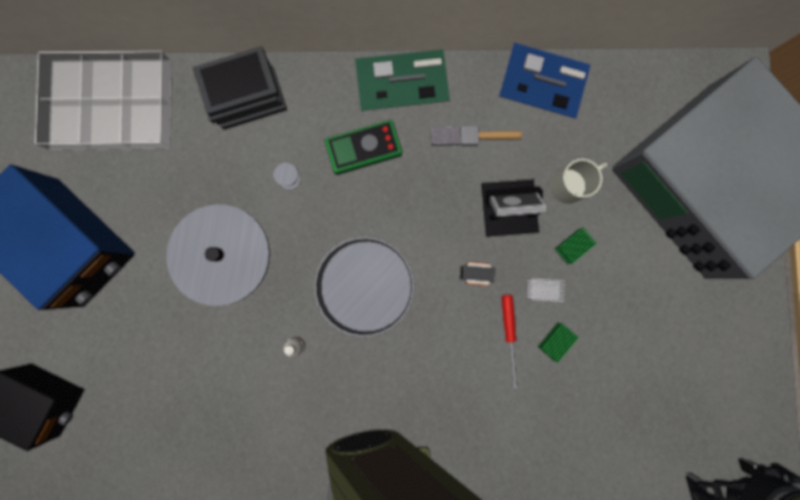

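Side view (800 px scale): tin (421,288), lid (333,415), drive in its black rest (397,178), transformer (443,213), and the grey heatsink (473,178) between two green look-alikes. The top view agrees: heatsink (546,290), drive (517,204), transformer (478,272). Next I zoom on the rest and fit models to the masks.

```bash
cat > fit.py <<'E'
from h import *
from scipy.optimize import minimize
def box(x0,x1,y0,y1,z0,z1): return np.array([[a,b,c] for a in(x0,x1) for b in(y0,y1) for c in(z0,z1)],float)
def cyl(r,z0,z1): a=np.linspace(0,2*np.pi,40,endpoint=False); return np.vstack([np.c_[r*np.cos(a),r*np.sin(a),0*a+z] for z in(z0,z1)])
HS=[box(-35,35,-22,22,0,38)]; TR=[box(-33,33,-15,15,0,55),box(-22,22,-23,23,9,46)]
TIN=[cyl(100,0,85)]; LID=[cyl(108,-12,4),cyl(15.5,4,40)]
a=np.radians(35); u=np.array([-np.sin(a),0,np.cos(a)]); n=np.array([np.cos(a),0,np.sin(a)])
# drive in rest frame: lower edge (under-face corner) at approx x=0,z=42
def drv(): 
    c=np.array([0,0,42])+35*u
    return [np.array([c+i*7.5*n+k*35*u+[0,j*50,0] for i in(-1,1) for j in(-1,1) for k in(-1,1)])]
def Rz(w): return np.array([[np.cos(w),-np.sin(w),0],[np.sin(w),np.cos(w),0],[0,0,1]])
def render(f,parts,p):
    m=np.zeros((1600,2560),np.uint8)
    for q in parts:
        P=q@Rz(p[2]).T+[p[0],p[1],p[3]]
        cv2.fillConvexPoly(m,cv2.convexHull(np.round(proj(f,P)*4+1.5).astype(np.int32)),1)
    return cv2.resize(m.astype(np.float32),(640,400),interpolation=cv2.INTER_AREA)
def fit(views,parts,p0,z=0,yaws=(0,),fitz=False):
    best=None
    def cost(v):
        p=[v[0],v[1],v[2]/50,v[3] if fitz else z]; c=0
        for f,m in views:
            r=render(f,parts,p); c+=np.abs(r-m).sum()/m.sum()
        return c
    for y in yaws:
        v0=np.array([p0[0],p0[1],y*50]+([z] if fitz else [])); 
        s=np.vstack([v0]+[v0+12*e for e in np.eye(len(v0))])
        r=minimize(cost,v0,method="Nelder-Mead",options=dict(initial_simplex=s,maxiter=150,xatol=.1,fatol=1e-4))
        if best is None or r.fun<best.fun: best=r
    v=best.x; return np.r_[v[:2],v[2]/50,v[3:]],best.fun
def mask_at(label,f,px,tol=14):
    c=[d for d in manip.masks_of(label,f) if np.hypot(*(np.array(d["position"])-px))<tol]
    return c[0]["mask"].astype(np.float32) if c else None
E
python3 - <<'E'
from fit import *
np.set_printoptions(precision=2,suppress=True)
S=manip.grab_frame("side");T=manip.grab_frame("top")
import pickle; 
cs=cv2.resize(S["image"][100:200,280:420],None,fx=5,fy=5,interpolation=cv2.INTER_CUBIC)[:,:700]
ct=cv2.resize(T["image"][130:260,350:470],None,fx=4.5,fy=4.5,interpolation=cv2.INTER_CUBIC)
cv2.imwrite("pics/c1.png",cs[...,::-1]);cv2.imwrite("pics/c2.png",ct[...,::-1])
ms={}
for l,ps,pt in [("heatsink",(378,142),(437,231)),("transformer",(354,172),(380,216)),("tin",(337,230),(291,228)),("lid",(263,327),(173,203)),("drive",(316,133),(413,162)),("rest",(316,148),(408,165))]:
    ms[l]=[mask_at(l,S,ps),mask_at(l,T,pt)]
    print(l,"tri",tri([(S,ps),(T,pt)]),[None if m is None else m.sum() for m in ms[l]])
pickle.dump((S,T,ms),open("d.pkl","wb"))
Y=np.arange(0,3.1,.5)
for l,q,pt,h in [("heatsink",HS,(437,231),19),("transformer",TR,(380,216),27),("tin",TIN,(291,228),85),("lid",LID,(173,203),16)]:
    v=[(f,m) for f,m in zip((S,T),ms[l]) if m is not None]
    z0=12 if l=="lid" else 0
    print(l,fit(v,q,atz(T,pt,h),z0,Y if h<40 and l!="lid" else(0,)),fit(v,q,atz(T,pt,h),z0,Y if h<40 and l!="lid" else(0,),True))
v=[(f,m) for f,m in zip((S,T),ms["drive"]) if m is not None]
for y in(0,1.57,3.14,-1.57): print("drive",y,fit(v,drv(),atz(T,(410,163),60),0,(y,)))
E
```

```text
heatsink tri [ 428.37 -357.88   21.97] [np.float32(370.0), np.float32(460.0)]
transformer tri [ 467.04 -207.48   22.71] [np.float32(446.0), np.float32(438.0)]
tin tri [442.74  29.37  45.27] [np.float32(5093.0), np.float32(5027.0)]
lid tri [518.43 339.92  30.54] [np.float32(6502.0), np.float32(5171.0)]
drive tri [ 608.85 -289.2    65.58] [np.float32(269.0), np.float32(625.0)]
rest tri [ 610.28 -291.64   -0.  ] [np.float32(1009.0), None]
heatsink (array([ 426.58, -352.82,    1.49]), np.float64(0.2998053729534149)) (array([ 427.75, -357.08,    4.6 ,   -8.63]), np.float64(0.24734871089458466))
transformer (array([ 463.79, -208.32,    1.46]), np.float64(0.15390995144844055)) (array([ 464.08, -209.11,    1.48,   -2.71]), np.float64(0.13977107405662537))
tin (array([442.22,  27.75,   0.29]), np.float64(0.03760022670030594)) (array([442.53,  27.35,   0.2 ,  -1.53]), np.float64(0.034218624234199524))
lid (array([515.08, 341.66,   0.24]), np.float64(0.05225720256567001)) (array([515.6 , 341.43,   0.31,   8.75]), np.float64(0.0461873859167099))
drive 0 (array([ 625.65, -289.65,    0.  ]), np.float64(0.49472934007644653))
drive 1.57 (array([ 584.9 , -299.36,    3.45]), np.float64(1.903096318244934))
drive 3.14 (array([ 585.77, -297.04,    3.49]), np.float64(1.8995792865753174))
drive -1.57 (array([ 625.36, -290.19,    0.01]), np.float64(0.4957617223262787))
```

View pics/c1.png

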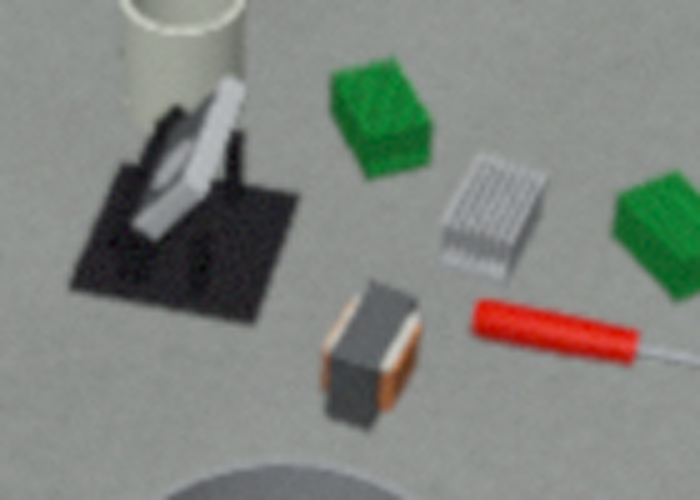

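View pics/c2.png

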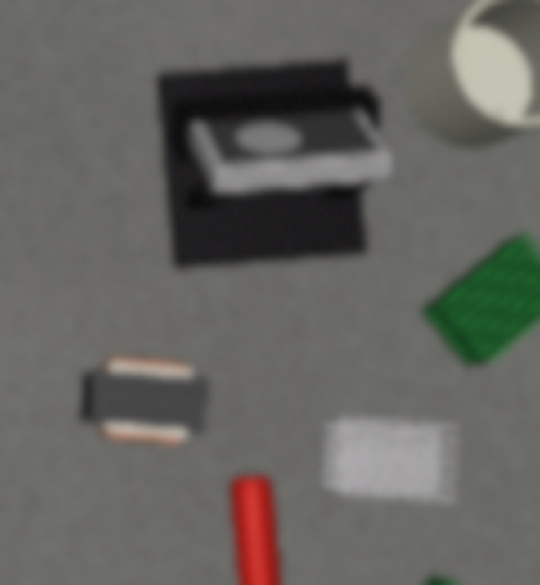

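Crops: c1/c2 show the drive's top leaning towards the robot (-x world), with the rest's base corners at c2 (160,75),(347,62),(365,250),(178,265). The heatsink lies with its length along y, and so does the transformer. I compute the rest pose from its corners and overlay all the fits.

Run:
```python
from fit import *
from scipy.optimize import least_squares
import pickle
np.set_printoptions(precision=2,suppress=True)
S,T,ms=pickle.load(open("d.pkl","rb"))
ct=np.array([(160,75),(347,62),(365,250),(178,265)])/4.5+[349.6,129.6]
cs=np.array([(125,165),(298,195),(255,322),(70,290)])/5+[279.6,99.6]
# rest corners order: far+y, far-y, near-y, near+y
B=np.array([[40,59,8],[40,-59,8],[-80,-59,8],[-80,59,8]],float)
f=lambda v,fr:np.concatenate([(proj(g,B@Rz(v[2]).T+[v[0],v[1],0])-c).ravel() for g,c in fr])
for fr in([(T,ct)],[(S,cs)],[(T,ct),(S,cs)]):
    r=least_squares(f,[610,-290,0],args=(fr,),x_scale=[10,10,.1]);print(r.x,r.fun)
rest=r.x
D=np.array(drv()[0])
for m,nm in zip(ms["drive"],"ST"):
    g=S if nm=="S" else T; print(nm,m.sum(),render(g,drv(),[*rest,0]).sum(),np.minimum(render(g,drv(),[*rest,0]),m).sum())
out=[]
E_=[(0,1),(0,2),(1,3),(2,3),(4,5),(4,6),(5,7),(6,7),(0,4),(1,5),(2,6),(3,7)]
for g,(x0,y0,x1,y1) in((S,(290,105,395,190)),(T,(360,140,455,245))):
    k=6 if g is S else 5
    im=cv2.resize(g["image"][y0:y1,x0:x1,::-1],None,fx=k,fy=k,interpolation=cv2.INTER_CUBIC)
    for parts,p,c in[(HS,[427,-354,1.49,0],(0,0,255)),(TR[:1],[463.8,-208.3,1.46,0],(0,255,255)),(drv(),[*rest,0],(255,255,0)),([box(-80,40,-59,59,0,8)],[*rest,0],(255,0,255))]:
        for q in parts:
            P=proj(g,q@Rz(p[2]).T+[p[0],p[1],p[3]]); P=np.round((P-[x0,y0]+.5)*k).astype(int)
            for i,j in E_: cv2.line(im,tuple(map(int,P[i])),tuple(map(int,P[j])),c,1)
    cv2.imwrite("pics/o_%d.png"%k,im)
```

```text
[ 626.73 -288.45    0.06] [-0.59 -0.6   0.48 -0.86  0.76  0.73 -0.64  0.7 ]
[ 606.63 -305.25   -1.5 ] [-0.56 -0.45  0.54 -0.14  0.16  0.51 -0.14 -0.03]
[ 625.01 -298.06   -0.46] [ 12.19  -9.44   9.59  11.89 -12.43   9.49 -10.12 -12.48 -14.63  14.03
 -22.38  -9.65  13.08 -16.81  23.19   8.55]
S 269.0 248.3125 116.5
T 625.0 636.4375 426.3125
```

View pics/o_6.png

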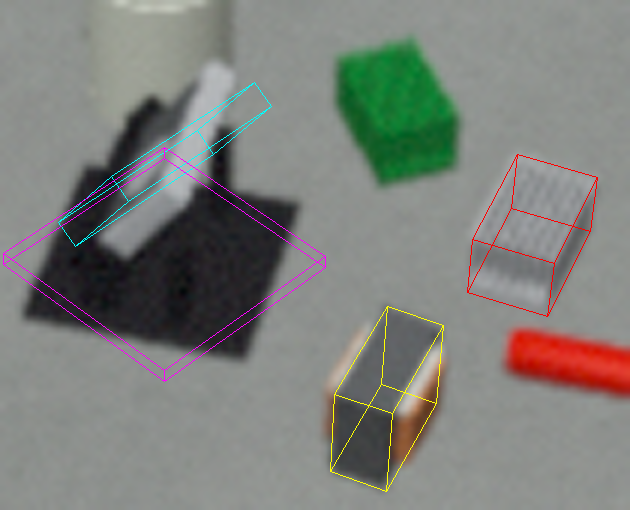

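View pics/o_5.png

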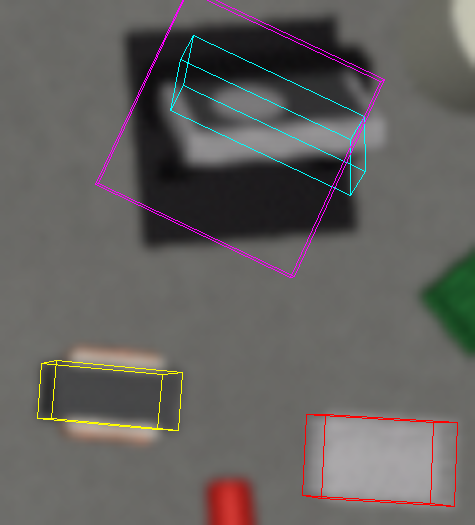

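The overlay shows the heatsink and transformer boxes lying well on the parts (heatsink about 1 px off in the side view). The rest wireframe is wrong because I ordered the side-view corners wrongly. I redo it and also triangulate the drive's top-edge corners, T (190,165),(382,147),(182,130),(380,120) and S (190,203),(235,78),(163,188),(205,62).

Run:
```python
from fit import *
from scipy.optimize import least_squares
import pickle
np.set_printoptions(precision=2,suppress=True)
S,T,ms=pickle.load(open("d.pkl","rb"))
ct=np.array([(160,75),(347,62),(365,250),(178,265)])/4.5+[349.6,129.6]
cs=np.array([(70,290),(125,165),(298,195),(255,322)])/5+[279.6,99.6]
B=np.array([[40,59,8],[40,-59,8],[-80,-59,8],[-80,59,8]],float)
f=lambda v,fr:np.concatenate([(proj(g,B@Rz(v[2]).T+[v[0],v[1],0])-c).ravel() for g,c in fr])
for fr in([(T,ct)],[(S,cs)],[(T,ct),(S,cs)]):
    r=least_squares(f,[610,-290,0],args=(fr,),x_scale=[10,10,.1]);print(r.x,r.fun)
rest=r.x
tp=np.array([(190,165),(382,147),(182,130),(380,120)])/5+[359.6,139.6]
sp=np.array([(190,203),(235,78),(163,188),(205,62)])/6+[289.6,104.6]
P=np.array([tri([(S,a),(T,b)]) for a,b in zip(sp,tp)]);print(P,P.mean(0))
M=drv()[0]@Rz(rest[2]).T+[rest[0],rest[1],0]
print("model top mid",M[[1,3,5,7]].mean(0))
print(render(S,drv(),[*rest,0]).sum(),[ (np.minimum(render(g,drv(),[*rest,0]),m).sum(),np.maximum(render(g,drv(),[*rest,0]),m).sum()) for g,m in zip((S,T),ms["drive"])])
# free fit of drive: rest yaw fixed, offsets
print(fit(list(zip((S,T),ms["drive"])),drv(),rest,0,(rest[2],),True))
v=ms
for l,q,p0,z0 in(("tin",TIN,(442,28),0),("lid",LID,(515,341),12)):
    for g,m in zip((S,T),ms[l]): print(l,fit([(g,m)],q,p0,z0))
im=[]
for g,(x0,y0,x1,y1) in((S,(295,105,365,180)),(T,(370,135,445,210))):
    k=5; a_=cv2.resize(g["image"][y0:y1,x0:x1,::-1],None,fx=k,fy=k,interpolation=cv2.INTER_CUBIC)
    for q,c in((M,(255,255,0)),(box(-80,40,-59,59,0,8)@Rz(rest[2]).T+[rest[0],rest[1],0],(255,0,255))):
        Q=np.round((proj(g,q)-[x0,y0]+.5)*k).astype(int)
        for i,j in [(0,1),(0,2),(1,3),(2,3),(4,5),(4,6),(5,7),(6,7),(0,4),(1,5),(2,6),(3,7)]: cv2.line(a_,tuple(map(int,Q[i])),tuple(map(int,Q[j])),c,1)
    im.append(a_[:375,:350])
cv2.imwrite("pics/o2.png",np.hstack(im))
```

```text
[ 626.73 -288.45    0.06] [-0.59 -0.6   0.48 -0.86  0.76  0.73 -0.64  0.7 ]
[ 625.14 -283.86    0.07] [-0.41 -0.35 -0.89 -0.32  0.8   0.17  0.48  0.38]
[ 626.27 -287.19    0.06] [-1.1  -0.34 -0.03 -0.77  0.41  0.81 -0.98  0.95 -0.47 -1.23 -0.72 -1.08
  0.85 -0.45  0.29 -0.35]
[[ 577.43 -242.62   93.21]
 [ 585.62 -340.47   91.77]
 [ 591.76 -237.47  103.64]
 [ 599.23 -336.69  101.5 ]] [ 588.51 -289.31   97.53]
model top mid [ 586.2  -289.71   99.34]
373.75 [(np.float32(268.75), np.float32(374.0)), (np.float32(622.1875), np.float32(737.25))]
(array([ 626.66, -291.52,    0.01,   -3.61]), np.float64(0.4917791783809662))
tin (array([441.89,  27.96,   0.  ]), np.float64(0.016861379146575928))
tin (array([442.91,  27.23,   0.13]), np.float64(0.017555201426148415))
lid (array([514.96, 342.09,   0.06]), np.float64(0.02103199064731598))
lid (array([515.24, 341.71,   0.11]), np.float64(0.029588086530566216))
```

View pics/o2.png

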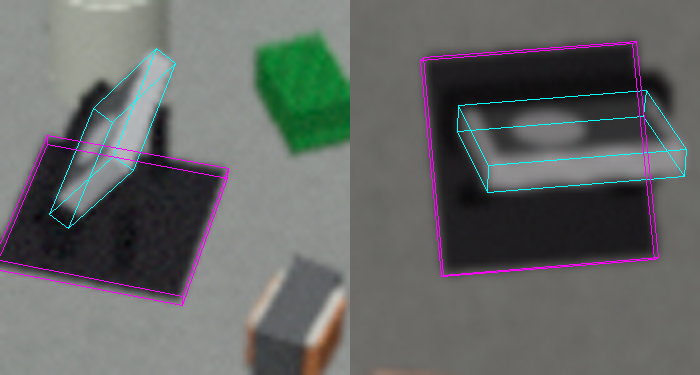

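The drive overlay now matches in both views: top-edge middle about (587.5,-289.5,98.5), yaw about 0.07. Starting with the transformer.

```bash
cat >> h.py <<'E'
from scipy.spatial.transform import Rotation as Ro
TIN=np.array([442.4,27.6])
def quat(zdir,ydir):
    z=np.array(zdir,float);z/=np.linalg.norm(z);y=np.array(ydir,float);y-=z*(y@z);y/=np.linalg.norm(y)
    q=Ro.from_matrix(np.c_[np.cross(y,z),y,z]).as_quat();return [q[3],q[0],q[1],q[2]]
def best(pos,zdir,ydir):
    """of the two half-turn twins, the one with least joint travel"""
    c=[];j0=np.array(manip.read_joint_pos())
    for s in(1,-1):
        q=quat(zdir,s*np.array(ydir,float));j=manip.solve_ik(list(pos),q)
        if j is not None:c.append((np.abs(np.array(j)-j0).max(),q))
    return min(c,key=lambda t:t[0])[1]
D=[0,0,-1]
def go(pos,ydir,zdir=D): manip.move_to(list(map(float,pos)),best(pos,zdir,ydir))
def L(pos,vel=200,**k): return manip.movel(list(map(float,pos)),vel=vel,**k)
def st(m=""): print(m,"t",round(manip.read_clock(),2),"tcp",np.round(manip.read_tool_pos(),1),"gap",round(manip.read_finger_gap(),1),"gf",np.round(manip.read_grasp_force(),1),"F",np.round(manip.read_ft_force(),1),flush=True)
E
python3 - <<'E'
from h import *
w=1.47; y=[-np.sin(w),np.cos(w),0]
x0,y0=464,-208.5
go([x0,y0,120],y);st("above")
manip.move_gripper(68); L([x0,y0,26],150);st()
manip.move_gripper(20);st("grip")
L([x0,y0,170],250);st("lift")
tx,ty=TIN+[-37,-14]
go([tx,ty,170],[1,0,0]);st()
L([tx,ty,48],200); c=L([tx,ty,24],30,contact_N=6);st(c)
E
```

```text
above t 4.02 tcp [ 464.1 -209.5  120.3] gap 85.6 gf 0.0 F [-0.1 -0.8  0.2]
 t 5.12 tcp [ 464.4 -208.7   26.3] gap 68.1 gf 0.0 F [-0.5  0.5 -0.5]
grip t 5.44 tcp [ 464.8 -209.    27.3] gap 45.0 gf 62.9 F [-0.8  0.4  6.4]
lift t 6.17 tcp [ 462.8 -207.9  169. ] gap 44.9 gf 61.9 F [-0.3  0.3 -3.6]
 t 7.08 tcp [406.2  13.  169.6] gap 45.2 gf 61.9 F [ 0.1 -0.8 -3.5]
True t 8.44 tcp [408.7  13.7  31.1] gap 44.9 gf 63.9 F [0.2 0.1 4.2]
```

Run:
```python
from h import *
p=manip.read_tool_pos()
manip.move_gripper(57); L([p[0],p[1],170],250);st("up")
w=1.48; y=[-np.sin(w),np.cos(w),0]
x0,y0=428,-355
go([x0,y0,120],y); manip.move_gripper(66); L([x0,y0,20],150);st()
manip.move_gripper(20);st("grip")
L([x0,y0,170],250);st("lift")
tx,ty=TIN+[37,-14]
go([tx,ty,170],[1,0,0]);st()
L([tx,ty,42],200); c=L([tx,ty,16],30,contact_N=5);st(c)
T=manip.grab_frame("top");save(T,"t1.png",(200,140,480,300),2.8)
```

```text
up t 9.43 tcp [407.2  13.8 169. ] gap 57.0 gf 0.0 F [ 1.  -0.5  0.4]
 t 11.89 tcp [ 428.5 -355.4   20.5] gap 66.1 gf 0.0 F [ 0.4 -0.6 -0.5]
grip t 12.22 tcp [ 428.8 -355.7   21.4] gap 42.9 gf 63.2 F [-0.2  0.7  6.6]
lift t 12.97 tcp [ 427.1 -354.1  168.9] gap 43.0 gf 62.1 F [-0.3  0.3 -2.5]
 t 14.36 tcp [479.7  12.8 169.7] gap 42.9 gf 62.1 F [-0.2 -0.4 -2.2]
True t 15.36 tcp [478.4  13.5  42.3] gap 43.0 gf 63.1 F [-0.8  0.6 -1.1]
```

View pics/t1.png

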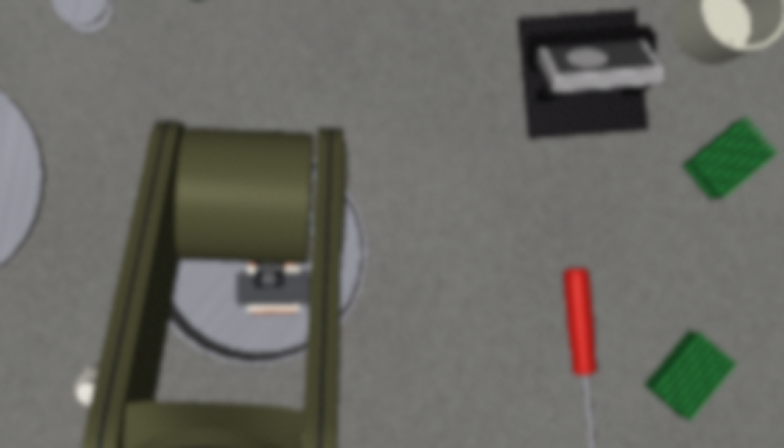

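The transformer stands upright in the tin at (272,285) and the heatsink is gone from the bench. The arm stopped at z=42 on a braking transient, so I continue the descent after settling.

Run:
```python
from h import *
p=manip.read_tool_pos(); tx,ty=TIN+[37,-14]
manip.hold(.3); c=L([tx,ty,19],25,contact_N=4);st(c)
if manip.read_tool_pos()[2]<30:
    manip.move_gripper(54); L([tx,ty,170],250);st("up")
    # drive
    w=.07; ex=np.array([np.cos(w),np.sin(w),0]); a=np.radians(35)
    u=-np.sin(a)*ex+[0,0,np.cos(a)]; n=np.cos(a)*ex+[0,0,np.sin(a)]
    top=np.array([587.5,-289.5,98.5])
    tcp=top-(12+11)*u
    print("tcp goal",tcp,[manip.solve_ik(list(tcp+k*u),quat(-u,n)) is not None for k in(0,100,150)],[manip.solve_ik(list(tcp+k*u),quat(-u,-n)) is not None for k in(0,100,150)])
    go(tcp+110*u,n,-u); manip.move_gripper(50); st("pre"); print(np.round(manip.read_joint_pos(),2))
    L(tcp+25*u,200); manip.hold(.2); c=L(tcp,60,contact_N=6); st(c); print(np.round(np.array(manip.read_tool_pos())-tcp,1))
    S=manip.grab_frame("side"); save(S,"s2.png",(280,80,400,200),5)
```

```text
True t 16.11 tcp [474.5  13.9  34.2] gap 43.2 gf 63.2 F [ 0.7  0.1 -2.1]
```

Run:
```python
from h import *
for i in range(4): st(); manip.hold(.05)
tx,ty=TIN+[37,-14]
c=L([tx,ty,27],25,contact_N=8);st(c)
for i in range(3): manip.hold(.1);st()
```

```text
t 16.11 tcp [474.5  13.9  34.2] gap 43.2 gf 63.2 F [ 0.7  0.1 -2.1]
 t 16.16 tcp [474.4  13.8  34.3] gap 42.9 gf 63.2 F [ 0.2  0.1 -2.7]
 t 16.21 tcp [474.4  13.8  34.3] gap 43.3 gf 63.2 F [ 0.4 -0.2 -2.4]
 t 16.26 tcp [474.4  13.8  34.4] gap 43.1 gf 63.2 F [-0.1 -0.1 -2.2]
True t 16.56 tcp [473.6  14.1  31.3] gap 43.0 gf 63.2 F [ 0.1 -0.2 -3.6]
 t 16.66 tcp [473.5  14.1  31.4] gap 42.8 gf 63.2 F [-0.3  0.4 -2.6]
 t 16.76 tcp [473.5  14.1  31.4] gap 42.8 gf 63.2 F [ 0.8  0.5 -2.6]
 t 16.86 tcp [473.5  14.1  31.5] gap 43.1 gf 63.2 F [-0.3 -0.1 -2.4]
```

Run:
```python
from fit import *
import fit as F
np.set_printoptions(precision=2,suppress=True)
print(Ro.from_quat(np.roll(manip.read_orientation(),-1)).as_matrix(), manip.read_torque())
S=manip.grab_frame("side")
d=manip.masks_of("tin",S);print([(x["conf"],x["mask"].sum(),x["position"]) for x in d])
print(F.fit([(S,d[0]["mask"].astype(np.float32))],F.TIN if F.TIN is not TIN else [cyl(100,0,85)],(442,28),0))
for l in("tin_rim","heatsink_center","heatsink","transformer","transformer_center"): print(l,[(np.round(x["position"],1),round(x["conf"],2)) for x in manip.spot_point(l,S)][:3])
print("proj rim",proj(S,[442.4,27.6,85]),"hs centre exp",proj(S,[474,14,31+11-11]),"tr exp (floor)",proj(S,[407,13.7,31.5]))
save(S,"s3.png",(285,170,390,275),6)
```

```text
[[ 0.    1.   -0.02]
 [ 1.   -0.    0.  ]
 [ 0.   -0.02 -1.  ]] [ 0.02 -0.06  0.02]
[(0.64, np.int64(2967), [342.7, 243.7])]
(array([439.07,  26.75,   0.14]), np.float64(0.7355493903160095))
tin_rim [(array([338.7, 220.8]), 0.95), (array([314.8, 149.2]), 0.43)]
heatsink_center [(array([329., 226.]), 0.84), (array([416. , 148.5]), 0.72)]
heatsink [(array([332.7, 230.6]), 0.84), (array([412. , 151.2]), 0.78)]
transformer [(array([264.3, 330.7]), 0.71)]
transformer_center [(array([348.4, 235.5]), 0.97)]
proj rim [[337.35 220.1 ]] hs centre exp [[327.05 225.87]] tr exp (floor) [[351.12 232.15]]
```

View pics/s3.png

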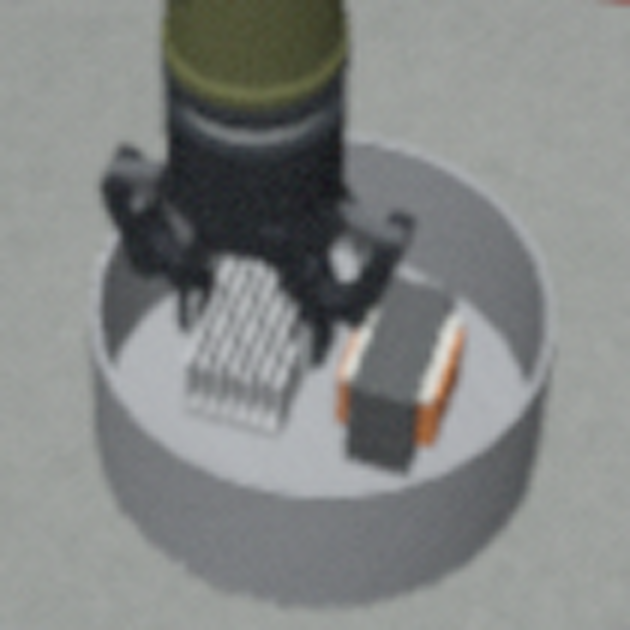

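The side crop shows the transformer standing at (400,380) and the heatsink held at (245,345). The gripper's outer knuckle at (125,160)-(165,260) bulges outward and touches the tin's +x rim. I lift, turn the heatsink 90° and place it so the knuckles stay inside the mouth.

Run:
```python
from h import *
p=manip.read_tool_pos()
L([p[0]-1,p[1],145],150)
C=np.array([442.4,27.6]); tx,ty=C+[35,-4]
go([tx,ty,145],[0,1,0]); st()
L([tx,ty,60],150); manip.hold(.3); c=L([tx,ty,22],25,contact_N=6);st(c)
manip.hold(.2); st(); print(tx,ty)
```

```text
t 19.5 tcp [477.1  23.6 144.5] gap 42.7 gf 63.3 F [ 0.2 -1.3 -2.2]
True t 21.76 tcp [477.3  23.6  25.4] gap 43.0 gf 64.1 F [-0.1 -0.3  4.5]
 t 21.96 tcp [477.3  23.6  25.4] gap 42.9 gf 64.2 F [-1.1 -0.2  4.7]
477.4 23.6
```

Run:
```python
from h import *
np.set_printoptions(precision=2,suppress=True)
p=manip.read_tool_pos()
manip.move_gripper(51); L([p[0],p[1],60],100);L([p[0],p[1],190],250);st("up")
w=.07; ex=np.array([np.cos(w),np.sin(w),0]); a=np.radians(35)
u=-np.sin(a)*ex+[0,0,np.cos(a)]; n=np.cos(a)*ex+[0,0,np.sin(a)]
top=np.array([587.5,-289.5,98.5]); tcp=top-23*u
print("ik",[[manip.solve_ik(list(tcp+k*u),quat(-u,s*n)) is not None for k in(0,60,110)] for s in(1,-1)])
go(tcp+110*u,n,-u); manip.move_gripper(45); st("pre"); print(manip.read_joint_pos())
L(tcp+25*u,200); manip.hold(.3); c=L(tcp,50,contact_N=8); st(c); print(tcp,(np.array(manip.read_tool_pos())-tcp)@np.c_[n,u])
```

```text
up t 23.38 tcp [476.3  23.7 188.8] gap 51.1 gf 0.0 F [-0.7 -0.1  0.2]
ik [[True, True, True], [True, True, True]]
pre t 24.83 tcp [ 538.4 -291.5  170. ] gap 44.9 gf 0.0 F [1.  0.3 0.3]
[-0.84  0.3   1.94  0.82  0.67 -1.51]
False t 26.36 tcp [ 600.7 -288.3   79.1] gap 45.0 gf 0.0 F [-0.6  0.6  0.3]
[ 600.66 -288.58   79.66] [-0.27 -0.46]
```

Run:
```python
from h import *
w=.07; ex=np.array([np.cos(w),np.sin(w),0]); a=np.radians(35)
u=-np.sin(a)*ex+[0,0,np.cos(a)]
tcp=np.array([587.5,-289.5,98.5])-23*u
manip.move_gripper(25);st("25"); manip.move_gripper(5);st("grip"); manip.hold(.2);st()
p=np.array(manip.read_tool_pos())
L(p+20*u,60);st();L(p+100*u,150);st("out")
S=manip.grab_frame("side");T=manip.grab_frame("top")
for f in(S,T): print([(np.round(d["position"],1),round(d["conf"],2)) for d in manip.spot_point("drive",f)][:3], proj(f,p+100*u+(23-35)*u))
```

```text
25 t 26.69 tcp [ 600.6 -288.7   79.9] gap 25.0 gf 0.0 F [-0.7  0.   0.4]
grip t 26.93 tcp [ 601.1 -288.8   80.4] gap 13.9 gf 59.2 F [-1.6  1.   4.2]
 t 27.13 tcp [ 601.1 -288.8   80.4] gap 14.0 gf 59.3 F [-1.4  1.   5.3]
 t 27.62 tcp [ 589.5 -289.7   96.9] gap 14.5 gf 58.9 F [1.7 0.1 0.6]
out t 28.31 tcp [ 543.5 -292.5  161.5] gap 13.9 gf 59.1 F [-0.6 -0.  -3. ]
[(array([335.5, 115.8]), 0.54)] [[335.4189264  114.29128194]]
[(array([426.1, 179.2]), 0.72), (array([292.4, 218.2]), 0.54)] [[424.08846489 180.39776268]]
```

Run:
```python
from h import *
p=manip.read_tool_pos(); L([p[0],p[1],215],200)
tx,ty=np.array([442.4,27.6])+[8,52]
go([tx,ty,215],[0,1,0]); st()
L([tx,ty,140],200); manip.hold(.3); L([tx,ty,75],100); manip.hold(.3); st("low"); c=L([tx,ty,48],25,contact_N=5);st(c)
manip.hold(.2); st(); print(tx,ty)
```

```text
t 30.35 tcp [450.4  79.1 214.5] gap 14.0 gf 59.0 F [-1.  -0.9 -2.8]
low t 32.27 tcp [450.8  79.6  75.5] gap 14.0 gf 59.0 F [-0.1 -0.1 -2. ]
True t 33.17 tcp [450.3  79.6  50.8] gap 13.7 gf 59.9 F [-0.6 -0.7  5.5]
 t 33.38 tcp [450.3  79.6  50.7] gap 13.9 gf 60.0 F [-0.1  0.   5.8]
450.4 79.6
```

Run:
```python
from fit import *
import fit as F
p=manip.read_tool_pos()
manip.move_gripper(27); L([p[0],p[1],110],80);L([p[0],p[1],190],250);st("up")
kx,ky=515.1,341.8
go([kx,ky,110],[1,0,0]);manip.move_gripper(60)
S=manip.grab_frame("side");T=manip.grab_frame("top")
v=[]
for f in(S,T):
    d=[x for x in manip.masks_of("tin",f) if x["mask"].sum()>3000]
    m=d[0]["mask"].copy()
    cn,_=cv2.findContours(m.astype(np.uint8),cv2.RETR_EXTERNAL,cv2.CHAIN_APPROX_NONE); h=cv2.convexHull(np.vstack(cn)); m2=np.zeros((400,640),np.uint8);cv2.fillConvexPoly(m2,h,1)
    v.append((f,m2.astype(np.float32))); print(d[0]["conf"],m.sum(),m2.sum())
Q=[cyl(100,0,85)]
for vv in(v[:1],v[1:],v): print(F.fit(vv,Q,(442,28),0))
for l in("tin_rim","drive","heatsink_center","transformer_center"):
    print(l,[[(np.round(x["position"],1),round(x["conf"],2)) for x in manip.spot_point(l,f)][:3] for f in(S,T)])
st()
a_=[cv2.resize(f["image"][b[1]:b[3],b[0]:b[2],::-1],(390,390),interpolation=cv2.INTER_CUBIC) for f,b in((S,(287,175,387,275)),(T,(240,177,342,279)))]
cv2.imwrite("pics/in.png",np.hstack(a_))
```

```text
up t 35.02 tcp [450.5  79.6 190.2] gap 27.3 gf 0.0 F [-0.  -0.  -0.5]Traceback (most recent call last):
  File "<stdin>", line 11, in <module>
IndexError: list index out of range
```

Run:
```python
from fit import *
import fit as F, pickle
S=manip.grab_frame("side");T=manip.grab_frame("top")
pickle.dump((S,T),open("d2.pkl","wb"))
a_=[cv2.resize(f["image"][b[1]:b[3],b[0]:b[2],::-1],(390,390),interpolation=cv2.INTER_CUBIC) for f,b in((S,(287,175,387,275)),(T,(240,177,342,279)))]
cv2.imwrite("pics/in.png",np.hstack(a_))
Q=[cyl(100,0,85)];v=[]
for f in(S,T):
    print([(x["conf"],x["mask"].sum(),np.round(x["position"])) for x in manip.masks_of("tin",f)])
    x=[x for x in manip.masks_of("tin",f) if x["mask"].sum()>1000]
    if x:
        h=cv2.convexHull(np.argwhere(x[0]["mask"])[:,::-1].astype(np.int32).copy());m=np.zeros((400,640),np.uint8);cv2.fillConvexPoly(m,h,1)
        v.append((f,m.astype(np.float32))); print(m.sum(),F.fit(v[-1:],Q,(442,28),0))
if len(v)>1: print(F.fit(v,Q,(442,28),0))
for l in("tin_rim","drive","heatsink_center","transformer_center"):
    print(l,[[(np.round(x["position"],1),round(x["conf"],2)) for x in manip.spot_point(l,f)][:3] for f in(S,T)])
st()
```

```text
[(0.77, np.int64(2951), array([348., 248.])), (0.64, np.int64(5641), array([266., 341.]))]
4362 (array([4.36047532e+02, 2.95200347e+01, 2.87812909e-01]), np.float64(0.19606831669807434))
[(0.88, np.int64(3849), array([291., 234.]))]
5097 (array([4.40996695e+02, 2.67915676e+01, 2.56293264e-01]), np.float64(0.01339022908359766))
(array([4.39264569e+02, 2.74177778e+01, 1.32542576e-01]), np.float64(0.23847995698451996))
tin_rim [[(array([339.2, 221.8]), 0.9), (array([335.5, 240.5]), 0.51)], [(array([293.8, 228.2]), 0.71)]]
drive [[(array([326.9, 245.9]), 0.73)], [(array([274. , 225.3]), 0.64), (array([382.9, 109.1]), 0.52)]]
heatsink_center [[(array([323.5, 229.8]), 0.81), (array([414.7, 147.2]), 0.58)], [(array([290.8, 216.6]), 0.93), (array([446.2, 275.6]), 0.8), (array([462.5, 193.2]), 0.8)]]
transformer_center [[], [(array([173. , 204.5]), 0.19)]]
 t 37.38 tcp [515.1 341.8 110. ] gap 59.9 gf 0.0 F [0.1 0.4 0.3]
```

View pics/in.png

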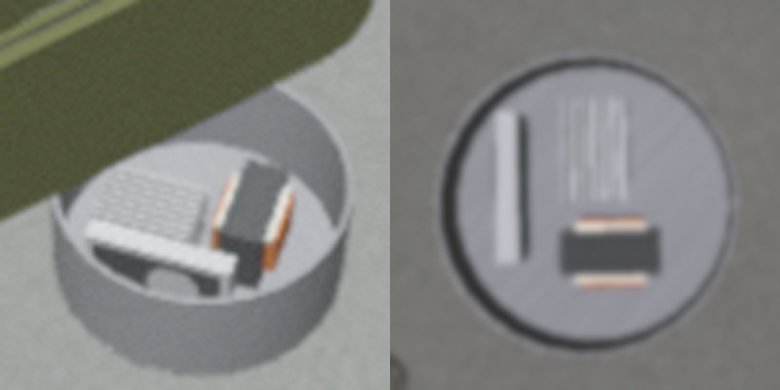

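Both crops show all three parts upright inside the tin: drive (505,185), heatsink (595,150), transformer (610,250). Next I check by image alignment whether the knuckle contact shifted the tin, then grip the lid.

Run:
```python
from fit import *
import pickle
np.set_printoptions(precision=2,suppress=True)
S0,T0,ms=pickle.load(open("d.pkl","rb"));S1,T1=pickle.load(open("d2.pkl","rb"))
Q=cyl(100,0,85)
for nm,a,b in(("T",T0,T1),("S",S0,S1)):
    h=cv2.convexHull(proj(a,Q+[442.2,27.7,0]).astype(np.float32)).astype(np.int32)
    m=np.zeros((400,640),np.uint8);cv2.polylines(m,[h],True,255,9)
    if nm=="S": m[:238]=0   # arm hides the upper part
    g=[cv2.cvtColor(x["image"],cv2.COLOR_RGB2GRAY) for x in(a,b)]
    r=cv2.findTransformECC(g[0],g[1],np.eye(2,3,dtype=np.float32),cv2.MOTION_TRANSLATION,(3,200,1e-6),m,3)
    p0=proj(a,[442.2,27.7,40 if nm=="S" else 85]);J=np.c_[[ (proj(a,[442.2+dx,27.7+dy,40 if nm=="S" else 85])-p0)[0] for dx,dy in((1,0),(0,1))]].T
    print(nm,r[0],r[1][:,2],"mm",np.linalg.solve(J,r[1][:,2]))
```

```text
T 0.9917740078867588 [0.59 1.26] mm [-3.15 -1.43]
S 0.9985295834220179 [ 1.05 -0.02] mm [-2.58 -0.96]
```

Run:
```python
from h import *
kx,ky=515.1,341.8
L([kx,ky,28],150);st(); manip.move_gripper(20);st("g1"); manip.hold(.1)
manip.move_gripper(45)
go([kx,ky,28],[0,1,0]);st(); manip.move_gripper(20);st("g2"); manip.hold(.2);st()
```

```text
t 38.08 tcp [515.6 342.1  28.3] gap 60.2 gf 0.0 F [ 0.5  0.9 -0.5]
g1 t 38.46 tcp [516.  342.4  29.5] gap 29.5 gf 59.4 F [-0.8 -0.   5.2]
 t 40.26 tcp [515.  341.8  27.9] gap 44.9 gf 0.0 F [-0.1  0.2 -0.6]
g2 t 40.53 tcp [515.2 341.8  28.2] gap 29.6 gf 59.4 F [-0.8 -0.1  1. ]
 t 40.73 tcp [515.2 341.8  28.2] gap 29.7 gf 59.4 F [-0.6 -0.1  2.5]
```

The tin shifted about 3 mm, to roughly (439.7,26.6). I set the lid there, feeling for the seated height (TCP about 101; 113 means the skirt is on the rim).

Run:
```python
from h import *
tx,ty=439.7,26.6
L([515.2,341.8,190],200);st("lift")
go([tx,ty,190],[0,1,0]);st()
L([tx,ty,125],150); manip.hold(.3);st()
c=L([tx,ty,99],20,contact_N=4);st(c); manip.hold(.2);st();print(manip.read_torque())
```

```text
lift t 41.69 tcp [514.1 341.2 188.5] gap 29.6 gf 59.3 F [-0.7 -0.2 -3.8]
 t 42.92 tcp [440.7  27.1 190.1] gap 29.6 gf 59.4 F [ 1.5 -0.1 -1.9]
 t 43.81 tcp [440.4  26.6 125.8] gap 29.4 gf 59.4 F [ 1.3  0.  -2.5]
True t 44.89 tcp [439.6  26.6 101.2] gap 29.4 gf 60.2 F [0.3 0.2 4.7]
 t 45.09 tcp [439.6  26.6 101.2] gap 29.4 gf 60.2 F [-0.9 -0.2  5.9]
[-0.00263384  0.01768047 -0.02514132]
```

Run:
```python
from fit import *
import fit as F
p=manip.read_tool_pos()
manip.move_gripper(50);L([p[0],p[1],130],60);L([p[0],p[1],220],250);go([350,-350,260],[1,0,0]);st()
S=manip.grab_frame("side");T=manip.grab_frame("top")
v=[]
for f in(S,T):
    x=[x for x in manip.masks_of("lid",f) if np.hypot(*(np.array(x["position"])-proj(f,[440,27,90])[0]))<20]
    print([(d["conf"],d["mask"].sum()) for d in x])
    if x: v.append((f,x[0]["mask"].astype(np.float32)))
if v: print(F.fit(v,F.LID,(440,27),85,(0,),True))
for l in("lid_knob",): print([[np.round(d["position"],1) for d in manip.spot_point(l,f)][:1] for f in(S,T)],[proj(f,[439.7,26.6,112]) for f in(S,T)])
```

```text
t 48.02 tcp [ 350.2 -348.9  259.4] gap 49.9 gf 0.0 F [-0.   1.4  0.5]
[(0.87, np.int64(4623))]
[(0.73, np.int64(5998))]
(array([4.40038043e+02, 2.63157477e+01, 4.49375027e-02, 8.33474907e+01]), np.float64(0.03588869795203209))
[[array([337. , 216.2])], [array([290.7, 231.6])]] [array([[338.77951573, 213.44853751]]), array([[290.74071906, 229.90948969]])]
```

The lid fits at (440.0,26.3), z about 83–85, level (3.6 % silhouette error). Handing in.

```bash
python3 -c "
from bench import manip
print(manip.job_done())"
```

```text
the job is handed in; nothing more can be done
None
```

I lowered all three parts into the tin, set the lid fully down and level, and handed the job in at about 48 s; the gripper brushed the rim while I was placing the heatsink and moved the tin about 3 mm.

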